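# Seat a supply plate in a rack cabinet, then thread in the lacing bar and hold it

### The job

Fit out the small rack cabinet that lies on its back: lower the mounting plate with the power-supply box gently through the front opening over the four studs until it sits flush on its standoffs, and let go of it. Then take the lacing bar, which is longer than the opening is wide, tilt it to lead one end in behind one rail and bring the other end in after it. Finish while still holding the bar in the gripper, ready for its end screws: level, centred and square across the middle of the opening, an end behind each rail, with neither bar nor gripper touching the cabinet, the plate or its box; leave the loose things beside the cabinet alone.

Things in the scene. Friction and masses are not known exactly. Their poses are not given: they have to be found in the camera images.
- cabinet: Shallow black 10-inch rack cabinet, 3 units, lying on its back on the bench, heavy and fixed, open front facing up. Outside 139 mm along its x, 318 mm along its y, 108 mm high. Origin: centre of its underside, z up. Inside: side walls at y = +/-155 mm, end panels (3 mm) at x = +/-66.7 mm with a cable cut-out from z = 30 to 90 mm, floor at z = 4 mm
- opening (a point): Centre of the cabinet's front opening (z = 108 mm, flange tops), axes as the cabinet's. It measures 133 mm along x between the end panels and 222 mm along y between two rack flanges with zinc rail strips. Each flange is 4 mm thick (underside at z = 104 mm) and reaches from y = +/-111 mm out to the side wall, so the inside is 44 mm wider behind each flange
- stud (a point): One of four equal studs, at cabinet x = +43, y = +83 mm; the others at x = +/-43, y = +/-83 mm. A brass standoff, 13 mm diameter, carries the plate on its top, 12 mm above the cabinet's underside (this point); above it a steel pin of 6 mm diameter, 16 mm tall, tapered over the top 5 mm
- plate: Aluminium plate, 110 mm along its x, 190 mm along its y, 4 mm thick, with a black power-supply box fixed on its middle: 90 (x) x 44 mm (y), its top 52 mm above the plate's underside; terminals reach x = +/-50 mm. Origin: centre of the underside, z up. Four 10 mm through holes at x = +/-43, y = +/-83 mm; fits either way round. 0.36 to 0.56 kg. Seated, the box's top is 64 mm above the cabinet's underside
- bar: Lacing bar: straight yellow square tube with black end plugs and dark tie slots, 250 mm along its y, 14 x 14 mm in section, lying flat on the bench. Origin: centre of its underside, z up. 0.1 to 0.2 kg, centre of mass at mid-length. Either way round is the same
- bar_end_a (a point): Centre of the bar's end face at its +y end, 125 mm from mid-length, 7 mm above its underside
- bar_end_b (a point): Centre of the bar's end face at its -y end
- screwdriver: Loose screwdriver with a red handle, about 200 mm long, lying on the bench beyond the work; leave it alone
- nut_tray: Blue open parts tray with screws and nuts, 100 x 140 x 28 mm, origin under its centre; leave it alone
- av_box: Loose small black electronics box with blue terminals, 100 x 90 x 26 mm, origin under its centre, on the far side of the cabinet; leave it alone
Not all that is in view belongs to the job. There is more than one size of the plate; the job needs the larger.

How it is judged:
On the way, in this order (a step that is already met when the one before it is completed fails the run):
1. the plate sits flush on its standoffs over the four studs and has been let go (x of plate in the frame of cabinet between -0.004 and 0.004 m and y of plate in the frame of cabinet between -0.004 and 0.004 m and z of plate in the frame of cabinet between 0.0095 and 0.0145 m and angle between the z axis of plate and the z axis of cabinet, either way round below 0.025 rad and angle between the y axis of plate and the y axis of cabinet, either way round below 0.08 rad and contact force between the fingers and plate below 0.1 N and linear speed of plate below 0.02 m/s), for 0.2 s.
2. one end of the bar is inside the cabinet, below the rack flanges, while its other end is still outside (((z of bar_end_a in the frame of cabinet between 0 and 0.097 m and x of bar_end_a in the frame of cabinet between -0.066 and 0.066 m and y of bar_end_a in the frame of cabinet between -0.155 and 0.155 m and z of bar_end_b in the frame of cabinet above 0.115 m) or (z of bar_end_b in the frame of cabinet between 0 and 0.097 m and x of bar_end_b in the frame of cabinet between -0.066 and 0.066 m and y of bar_end_b in the frame of cabinet between -0.155 and 0.155 m and z of bar_end_a in the frame of cabinet above 0.115 m))), for 0.1 s.
At the end, for the whole second after the job is handed in: Plate flush on its studs (2.5 mm in height, 4 mm sideways), let go. Bar gripped and still below both flanges, touching only the gripper: centred within 10 mm rail to rail and 25 mm the other way, square within 0.1 rad, level within 0.07 rad. Arm touches neither cabinet nor plate (all of step 1 and y of bar in the frame of cabinet between -0.01 and 0.01 m and x of bar in the frame of cabinet between -0.025 and 0.025 m and z of bar in the frame of cabinet between 0.064 and 0.091 m and angle between the y axis of bar and the y axis of cabinet, either way round below 0.1 rad and z of bar_end_a in the frame of cabinet between 0.064 and 0.0975 m and z of bar_end_b in the frame of cabinet between 0.064 and 0.0975 m and angle between bar's own y axis and vertical between 1.5008 and 1.6408 rad and contact force between the fingers and bar above 2 N and contact force between bar and cabinet below 0.1 N and contact force between bar and plate below 0.1 N and contact force between each of the arm, the fingers and cabinet below 0.5 N and contact force between the arm and plate below 0.5 N and linear speed of bar below 0.02 m/s); the arm keeps its last pose, push and grip.
It fails at once if the screwdriver was pushed more than 30 mm (distance of screwdriver from where it was at the start of the episode above 0.03 m).
It fails at once if the parts tray was pushed more than 30 mm (distance of nut_tray from where it was at the start of the episode above 0.03 m).
It fails at once if the small black box was pushed more than 30 mm (distance of av_box from where it was at the start of the episode above 0.03 m).
It fails at once if the plate was dropped or slammed onto the studs (faster than 0.35 m/s within 25 mm of its seat) (z of plate in the frame of cabinet between 0.005 and 0.037 m and x of plate in the frame of cabinet between -0.03 and 0.03 m and y of plate in the frame of cabinet between -0.03 and 0.03 m and linear speed of plate above 0.35 m/s).
It also fails if it takes over 61 s, if anything falls off the work surface, if the arm or the gripper's body presses on something with over 40 N, if the wrist force passes 120 N, or if a joint passes its speed limit or range.

### The arm

A 7-joint arm with a two-finger parallel gripper is mounted at the origin on the work surface. World frame = base frame: x ahead of the robot, y to its left, z up, the work surface at z = 0. Lengths are in m, angles in rad, forces in N, time in s.
With the tool pointing down it reaches from about 0.4 to 0.85 m from the base axis. Payload 10.4 kg.
Tool frame: the origin (TCP) lies at the very end of the fingers, on their centre line; the grasp point (between the pads) lies tcp_to_grasp behind it (tcp_to_grasp is the distance from the TCP to the grasp point, in m); z points along the fingers, x is the direction in which the jaws open and shut, and the axes are right-handed (so a half turn about z gives the same grasp; the last joint's range is limited). The gripper opens to 87 mm and grips with 3 to 60 N. Pads are 19 mm wide; open, the fingers measure 117 mm over their backs; the gripper's body (75 mm by 190 mm) begins 51 mm behind the grasp point.
Start: joints at [-1.32, 0.332, -0.065, 1.46, 0.022, 1.35, -0.088], TCP at [0.169, 0.602, 0.223] pointing down, gripper open.
Joint ranges: [-2.6, 2.6], [-0.5, 2.12], [-1.47, 1.34], [0.16, 2.42], [-1.27, 4.41], [0.06, 2.06], [-2.6, 2.6]. Speed limits (rad/s): [2.22, 2.22, 2.79, 2.79, 3.14, 3.14, 3.14].

### API

Orientations are given as a rotation vector (axis times angle).
In Python, from plant import * gives the robot as it stands.
- The arm moves only by the tool step_arm, never from a script. Its arguments are lists of equal length, an entry for each row: "delta_rot": the turn, a rotation vector about the world's x, y, z in degrees, a list of three; "dp": the shift along the world's x, y, z in m, a list of three; "hand": the finger opening in m, from 0 to 0.087. In form: {"delta_rot": [[ax, ay, az], ...], "dp": [[tx, ty, tz], ...], "hand": [hand, ...]}. A call has 1 to 20 rows; each row is the pose to reach, as a shift and turn from the pose commanded when the call began; what a row does not reach only later rows make up. A row lasts 1/8 s, in which the tool goes at most 62.5 mm and 10.7 degrees, less where a joint would pass 70% of its speed; a pose out of reach is approached as far as the arm can. A call with a gripper value outside its range is refused whole. The fingers move at their own pace and stop on an object; "newtons" is the grip in N (left out, the last holds). Time passes only in rows, so rows that repeat a pose let the fingers close. It gives the time, the measured TCP pose, the force and the opening at its end, in the units of the state.
- state(): the state, without advancing time (a new reading comes with each control period).
- read_camera(name): name is "scene" or "top" or "wrist"; returns the picture (400x640x3 uint8, blue, green, red); there is no depth.
- camera_model(name): a dict with "intrinsics" (3x3 intrinsics, pixels), "R" (3x3) and "t" (3): a world point X has camera coordinates R X + t. Camera axes: x right, y down, z forward; pixel columns grow to the right and rows downward; lengths in m; the calibration is good to about 2 mm. The wrist camera is an equidistant fisheye: a pixel r from the principal point sees the ray r / f radians off the axis. A picture is of the moment at which its call begins: read the wrist's pose just before it. camera_model takes no time and is no camera call; for the wrist camera it gives the pose at the moment of the call.
- hand_in(): hands the job in, once; it reports no verdict.
Trained networks look in the newest picture that a camera, given by its name, has taken for a name from the list of things; names that differ only in an ending like _2 or _b are one class to them, and where a whole thing is asked for, a point or a joint stands for the part that bears it (a point fixed in the world has none). Each returns a list of dicts, best first, with "confidence" (0 to 1); they miss things now and then, are a little off and sometimes report something else, mostly with a low value. They report only what shows in the picture. A call takes as long as a camera call. They do not tell look-alikes from the thing itself.
- find_in(name, camera): "centre" ([column, row] as shares, 0 to 1, of the picture: columns of its width, rows of its height, amid what is visible of it).
- masks_of(name, camera): "mask" (400x640 bool, what is visible of it) and "centre" ([column, row] as shares, 0 to 1, of the picture: columns of its width, rows of its height, amid what is visible of it).
The state is a dict: "time_s": time; "joints": joint angles; "dq": joint speeds; "joint_efforts": joint torques, N m; "ee_pos": TCP position; "tcp_rot": TCP orientation; "ft_force": force on the tool from outside, world axes, zero at the start; "wrist_torque": the same for the moment, N m; "finger_gap": finger opening in m.
Only numpy, scipy, OpenCV 4.12 (cv2) and the standard library are available. Lean on these libraries where they do the work, as an engineer would, in place of code of your own. Each camera call takes 0.05 s, during which the arm holds its last target.

## Working session

There is one attempt and no reset: what is moved stays moved. The work goes in short steps, Python scripts to look and compute and a tool call to move; the robot and the scene stay as the last step left them, time stands still between calls to the robot, and variables do not carry over. Pictures are saved under pics/ and viewed, and the job is handed in when it is done.

Besides the shell and the picture viewer there is one more tool, called after "Call:" in YAML: its name, and indented under it one key for each argument. step_arm: Moves the arm, as the interface text tells. Its arguments: {"type":"object","properties":{"delta_rot":{"type":"array","items":{"type":"array","items":{"type":"number"}}},"dp":{"type":"array","items":{"type":"array","items":{"type":"number"}}},"hand":{"type":"array","items":{"type":"number"}},"newtons":{"type":"number"}},"required":["delta_rot","dp","hand"]}

```bash
ls -la; mkdir -p pics
python3 - <<'E'
from plant import *
import cv2
s=state(); print(s)
for c in ["scene","top","wrist"]:
    m=camera_model(c); print(c,m)
    cv2.imwrite(f"pics/{c}0.png",read_camera(c))
E
```

```text
total 12
drwxr-xr-x  3 agent agent 4096 Dec  7 06:14 .
drwxr-xr-x 23 root  root  4096 Dec  7 06:14 ..
drwxr-xr-x  2 agent agent 4096 Dec  7 06:14 pics
{'time_s': 0.0, 'joints': array([-1.31959366,  0.33289978, -0.06471656,  1.46094899,  0.0216374 ,
        1.34987013, -0.08849817]), 'dq': array([ 3.04199416e-04,  2.65960972e-04,  9.66008784e-05, -1.12927072e-03,
        2.95794438e-04,  5.36539042e-04, -9.33508858e-06]), 'joint_efforts': array([ 1.60714603e-04, -6.23236370e+01,  2.48915702e-02, -3.89915729e+01,
       -6.13127556e-02,  3.93117161e-02,  1.23776317e-04]), 'ee_pos': array([0.16890118, 0.60134879, 0.22173289]), 'tcp_rot': array([ 2.50303386e+00,  1.89697958e+00, -1.69398966e-03]), 'ft_force': array([-0.23794262, -0.0850545 ,  0.03455984]), 'wrist_torque': array([-0.00967868,  0.00059911, -0.06213439]), 'finger_gap': 0.08694942052917579}
scene {'intrinsics': array([[407.53010567,   0.        , 314.8027785 ],
       [  0.        , 407.53010567, 197.74193416],
       [  0.        ,   0.        ,   1.        ]]), 'R': array([[-6.86343607e-01,  7.27277346e-01, -3.39995516e-04
[... 304 characters left out ...]
  [  0.        ,   0.        ,   1.        ]]), 'R': array([[ 1.77996515e-03, -9.99650778e-01, -2.63657840e-02],
       [-9.97795458e-01, -2.63028817e-05, -6.63643247e-02],
       [ 6.63404553e-02,  2.64257857e-02, -9.97447052e-01]]), 't': array([0.01749787, 0.5045639 , 1.22038394])}
wrist {'intrinsics': array([[309.70691629,   0.        , 318.65952674],
       [  0.        , 309.70691629, 203.17826002],
       [  0.        ,   0.        ,   1.        ]]), 'R': array([[ 2.70075862e-01,  9.62838878e-01, -5.68708994e-04],
       [ 9.19595694e-01, -2.57771053e-01,  2.96475704e-01],
       [ 2.85311737e-01, -8.05939136e-02, -9.55040226e-01]]), 't': array([-0.6247882 , -0.0357502 ,  0.39045062])}
```

View pics/scene0.png

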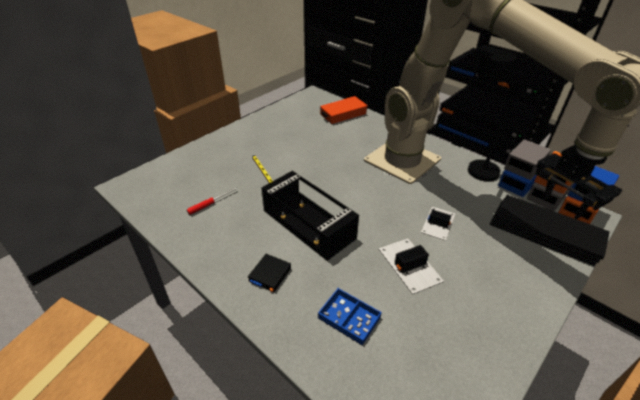

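View pics/top0.png

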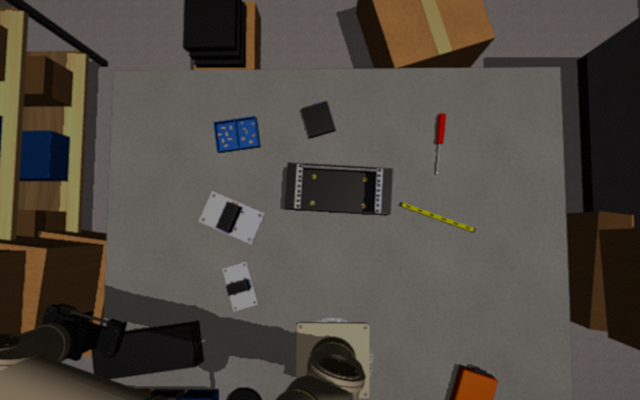

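View pics/wrist0.png

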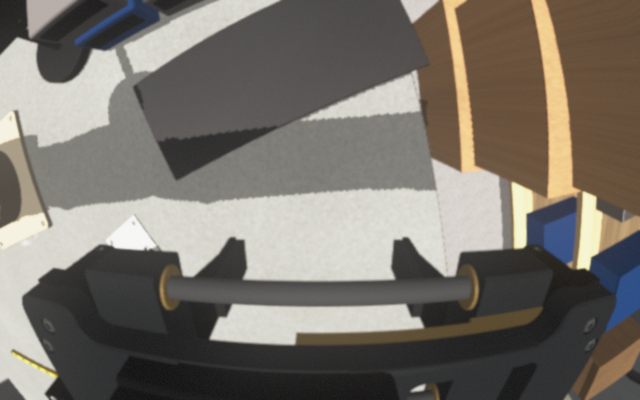

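```bash
cat > h.py <<'E'
from plant import *
import numpy as np, cv2
def ray(cam,px,m=None):
    m=m or camera_model(cam); K=m["intrinsics"];R=np.array(m["R"]);t=np.array(m["t"])
    px=np.atleast_2d(px).astype(float)
    a=(px[:,0]-K[0,2])/K[0,0]; b=(px[:,1]-K[1,2])/K[1,1]
    if cam=="wrist":
        r=np.hypot(a,b)+1e-12; d=np.c_[np.sin(r)*a/r,np.sin(r)*b/r,np.cos(r)]
    else: d=np.c_[a,b,np.ones_like(a)]
    return -R.T@t, d@R
def onz(cam,px,z,m=None):
    o,d=ray(cam,px,m); s=(z-o[2])/d[:,2]; return (o+d*s[:,None])[:,:2]
def proj(cam,X,m=None):
    m=m or camera_model(cam);K=m["intrinsics"];X=np.atleast_2d(X)
    c=X@np.array(m["R"]).T+np.array(m["t"])
    if cam=="wrist":
        rr=np.hypot(c[:,0],c[:,1]);th=np.arctan2(rr,c[:,2]);u=c[:,:2]/(rr[:,None]+1e-12)*th[:,None]
    else: u=c[:,:2]/c[:,2:]
    return u@K[:2,:2].T+K[:2,2]
E
python3 - <<'E'
import plant
print([n for n in dir(plant) if not n.startswith("__")])
print(getattr(plant,"tcp_to_grasp",None))
from h import *
read_camera("top")
im=cv2.imread("pics/top0.png")
for n,z in [("plate",.004),("cabinet",.108),("bar",.014)]:
    for r in masks_of(n,"top"):
        m=r["mask"].astype(np.uint8); ys,xs=np.nonzero(m)
        if len(xs)<10: print(n,r["confidence"],"tiny"); continue
        w=onz("top",np.c_[xs,ys],z).astype(np.float32)
        print(n,round(r["confidence"],2),np.round(np.array(r["centre"])*[640,400],1),len(xs),cv2.minAreaRect(w),w.mean(0))
E
```

```text
['PlanningError', 'camera_model', 'find_in', 'hand_in', 'masks_of', 'read_camera', 'state', 'tcp_to_grasp']
0.0187
plate 0.87 [237.9 289.6] 1104 ((0.22933265566825867, 0.30117693543434143), (0.140171617269516, 0.08729594945907593), 15.370960235595703) [0.2293692  0.30145955]
plate 0.81 [232.1 219.5] 1851 ((0.45200520753860474, 0.33313459157943726), (0.18930314481258392, 0.10951121151447296), 65.756103515625) [0.45214528 0.33336604]
cabinet 0.75 [338.1 189.9] 5016 ((0.5353546738624573, -0.019214347004890442), (0.32539886236190796, 0.1474219560623169), 86.41534423828125) [ 0.5336804  -0.01786875]
bar 0.57 [437.5 216.3] 369 ((0.4536290168762207, -0.33446574211120605), (0.24936601519584656, 0.017302237451076508), 70.58072662353516) [ 0.45294455 -0.33692935]
```

```bash
python3 -c "
import cv2
im=cv2.imread('pics/top0.png');cv2.imwrite('pics/topz.png',cv2.resize(im[130:260,190:490],None,fx=2.6,fy=2.6,interpolation=cv2.INTER_CUBIC))"
```

```text
(no output)
```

View pics/topz.png

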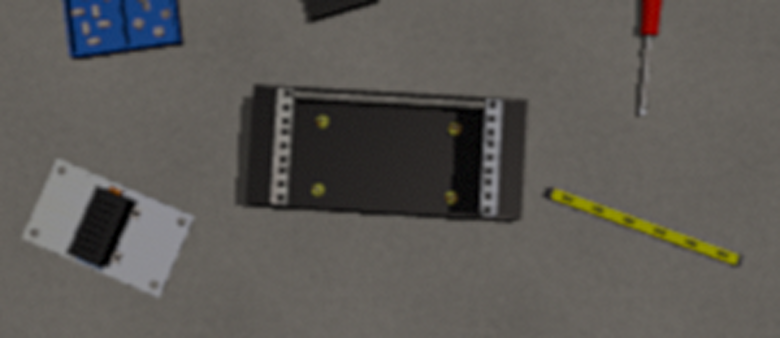

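Call:
step_arm:
  dp:
    - [0.365,-0.62,0.1]
    - [0.365,-0.62,0.1]
    - [0.365,-0.62,0.1]
    - [0.365,-0.62,0.1]
    - [0.365,-0.62,0.1]
    - [0.365,-0.62,0.1]
    - [0.365,-0.62,0.1]
    - [0.365,-0.62,0.1]
    - [0.365,-0.62,0.1]
    - [0.365,-0.62,0.1]
    - [0.365,-0.62,0.1]
    - [0.365,-0.62,0.1]
    - [0.365,-0.62,0.1]
    - [0.365,-0.62,0.1]
    - [0.365,-0.62,0.1]
  delta_rot:
    - [0,0,12]
    - [0,0,12]
    - [0,0,12]
    - [0,0,12]
    - [0,0,12]
    - [0,0,12]
    - [0,0,12]
    - [0,0,12]
    - [0,0,12]
    - [0,0,12]
    - [0,0,12]
    - [0,0,12]
    - [0,0,12]
    - [0,0,12]
    - [0,0,12]
  hand: [0.087,0.087,0.087,0.087,0.087,0.087,0.087,0.087,0.087,0.087,0.087,0.087,0.087,0.087,0.087]

```text
time_s: 2.22
ee_pos: [0.5337, -0.017, 0.3225]
tcp_rot: [-2.289, -2.151, -0.0]
ft_force: [-0.4, -0.9, -0.0]
finger_gap: 0.0869
```

Run:
```python
from h import *
import pickle
m=camera_model("wrist"); im=read_camera("wrist"); s=state()
pickle.dump((m,s),open("w1.pkl","wb")); cv2.imwrite("pics/w1.png",im)
print(s["time_s"],s["ee_pos"],s["tcp_rot"],s["joints"],s["dq"].round(3))
o=m["R"].T@-m["t"];print(o)
for n in ["cabinet","stud"]:
  for r in find_in(n,"wrist"): print(n,r["confidence"],np.array(r["centre"])*[640,400])
```

```text
2.275 [ 0.53368108 -0.01708022  0.32251292] [-2.28928142e+00 -2.15067621e+00 -3.96652709e-04] [-0.58653085  0.08705383  0.57880004  1.56293237 -0.0482469   1.50598588
  1.50205013] [ 0.002 -0.001  0.004 -0.002 -0.002  0.001  0.001]
[ 0.45207638 -0.01189386  0.4837977 ]
cabinet 0.64 [318.592 172.4  ]
stud 0.87 [316.096 167.68 ]
```

View pics/w1.png

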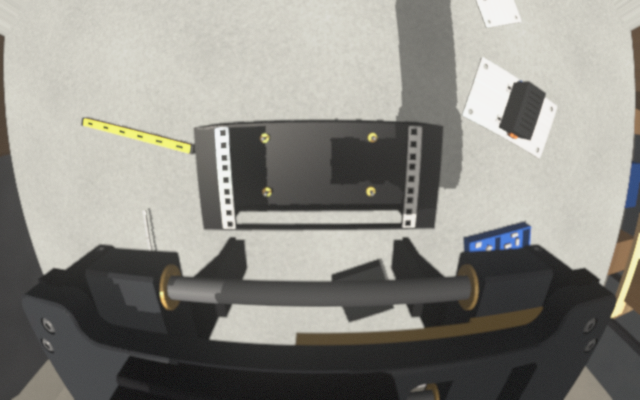

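Run:
```python
import cv2
im=cv2.imread('pics/w1.png');cv2.imwrite('pics/w1z.png',cv2.resize(im[115:235,190:450],None,fx=3,fy=3,interpolation=cv2.INTER_CUBIC))
cv2.imwrite('pics/w1s.png',cv2.resize(im[125:200,255:385],None,fx=6,fy=6,interpolation=cv2.INTER_NEAREST))
```

```text
(no output)
```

View pics/w1z.png

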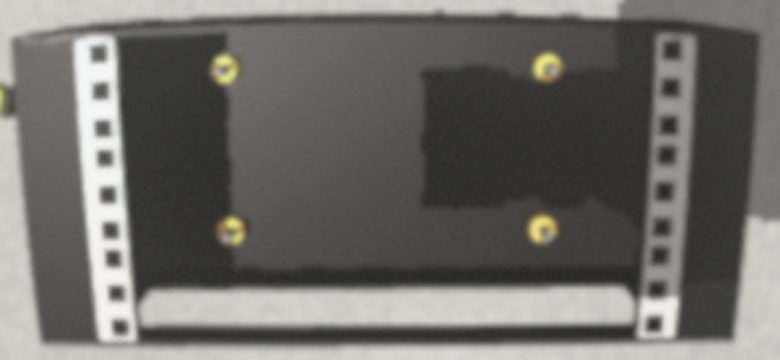

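View pics/w1s.png

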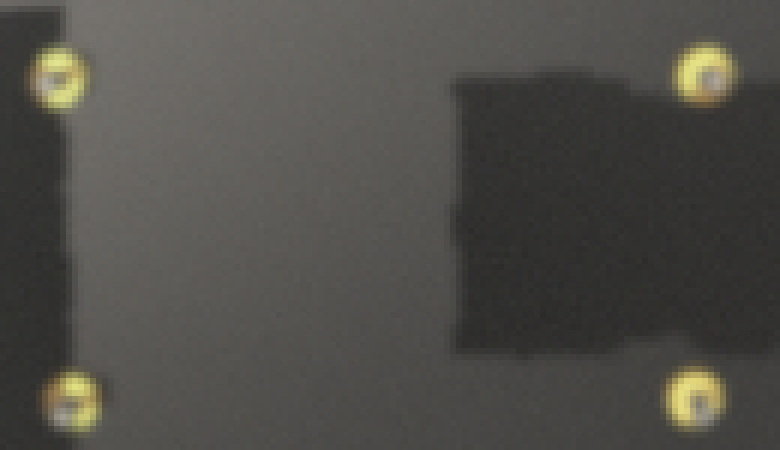

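```bash
cat >> h.py <<'E'
def rigid2(P,Q):
    "Q ~ R P + t (2D), scale reported"
    from scipy.spatial.transform import Rotation
    p=P-P.mean(0);q=Q-Q.mean(0)
    a=np.arctan2((p[:,0]*q[:,1]-p[:,1]*q[:,0]).sum(),(p*q).sum())
    R=np.array([[np.cos(a),-np.sin(a)],[np.sin(a),np.cos(a)]])
    t=Q.mean(0)-R@P.mean(0); s=((p@R.T)*q).sum()/(p**2).sum()
    return np.degrees(a),t,s,Q-(P@R.T+t)
E
python3 - <<'E'
from h import *
import pickle
m,s=pickle.load(open("w1.pkl","rb")); im=cv2.imread("pics/w1.png")
hsv=cv2.cvtColor(im,cv2.COLOR_BGR2HSV)
y=((hsv[...,1]>90)&(hsv[...,2]>90)&(hsv[...,0]<40)).astype(np.uint8)
C=[]
for g in [(265,138),(373,137),(266,191),(371,191)]:
    sub=y.copy(); mk=np.zeros_like(y); cv2.circle(mk,g,10,1,-1); sub&=mk
    pts=np.argwhere(sub)[:,::-1].astype(np.int32); h=cv2.convexHull(pts)
    M=cv2.moments(h); e=cv2.minEnclosingCircle(pts); C.append([M['m10']/M['m00'],M['m01']/M['m00']]); print(C[-1],e,len(pts))
C=np.array(C)
W=onz("wrist",C,0.012,m); print(W)
P=np.array([[-43,-83],[-43,83],[43,-83],[43,83]])/1000.
print(rigid2(P,W))
# rail holes / corners of outside top as check
a,t,sc,_=rigid2(P,W); ca,sa=np.cos(np.radians(a)),np.sin(np.radians(a))
R=np.array([[ca,-sa],[sa,ca]])
im2=im.copy()
for q,z in [((x,yy),.108) for x in(-.0665,.0665) for yy in(-.111,.111)]+[((x,yy),.108) for x in(-.0695,.0695) for yy in(-.159,.159)]+[((x,yy),.012) for x in(-.043,.043) for yy in(-.083,.083)]:
    p=proj("wrist",np.r_[R@np.array(q)+t,z],m)[0]; 
    cv2.circle(im2,tuple(np.round(p*16).astype(int)),16,(0,0,255),-1,shift=4)
cv2.imwrite('pics/w1c.png',cv2.resize(im2[115:235,190:450],None,fx=3,fy=3,interpolation=cv2.INTER_CUBIC))
E
```

```text
[264.3475177304964, 137.51063829787233] ((264.26470947265625, 137.61764526367188), 4.561297416687012) 40
[371.62059620596204, 137.2791327913279] ((371.822021484375, 137.3135528564453), 4.832327365875244) 54
[267.0718954248366, 190.67320261437905] ((266.6666564941406, 191.0), 4.772716522216797) 50
[370.05737704918033, 190.20491803278688] ((370.2704772949219, 190.56556701660156), 4.981993675231934) 61
[[ 0.48781684 -0.09687276]
 [ 0.49772333  0.06723179]
 [ 0.57228551 -0.10091497]
 [ 0.58173167  0.06258881]]
(np.float64(-3.2903239952659042), array([ 0.53488934, -0.01699178]), np.float64(0.9868637895580396), array([[ 0.00062044,  0.0005142 ],
       [ 0.00099929, -0.00110761],
       [-0.00076912,  0.00140799],
       [-0.00085061, -0.00081458]]))
```

View pics/w1c.png

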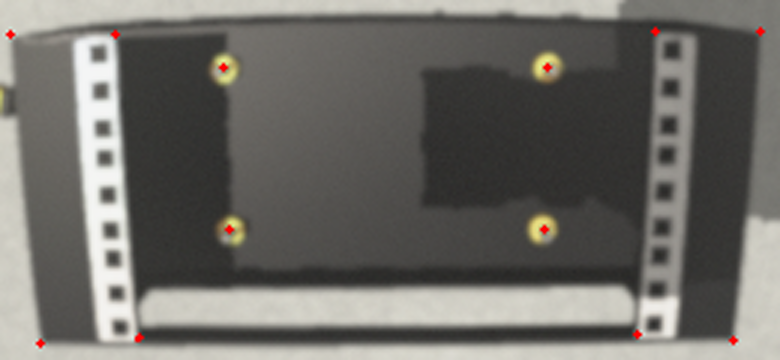

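Call:
step_arm:
  dp:
    - [-0.082,0.351,-0.05]
    - [-0.082,0.351,-0.05]
    - [-0.082,0.351,-0.05]
    - [-0.082,0.351,-0.05]
    - [-0.082,0.351,-0.05]
    - [-0.082,0.351,-0.05]
    - [-0.082,0.351,-0.05]
    - [-0.082,0.351,-0.05]
    - [-0.082,0.351,-0.05]
  delta_rot:
    - [0,0,-20.6]
    - [0,0,-20.6]
    - [0,0,-20.6]
    - [0,0,-20.6]
    - [0,0,-20.6]
    - [0,0,-20.6]
    - [0,0,-20.6]
    - [0,0,-20.6]
    - [0,0,-20.6]
  hand: [0.087,0.087,0.087,0.087,0.087,0.087,0.087,0.087,0.087]

```text
time_s: 3.5
ee_pos: [0.4529, 0.3312, 0.2731]
tcp_rot: [2.641, 1.701, 0.001]
ft_force: [0.5, 0.8, 0.0]
finger_gap: 0.0869
```

Run:
```python
from h import *
import pickle
m=camera_model("wrist"); im=read_camera("wrist"); s=state()
pickle.dump((m,s),open("w2.pkl","wb")); cv2.imwrite("pics/w2.png",im)
cv2.imwrite('pics/w2z.png',cv2.resize(im[100:240,210:430],None,fx=3.5,fy=3.5,interpolation=cv2.INTER_CUBIC))
print(s["time_s"],s["ee_pos"],s["tcp_rot"],s["joints"],s["dq"].round(3))
```

```text
3.55 [0.45287538 0.33119547 0.2731168 ] [2.64117359e+00 1.70105947e+00 1.36635983e-03] [-0.97112043  0.16340049  0.29439867  1.57214611 -0.04769245  1.41227454
  0.47143729] [ 0.002  0.002 -0.005 -0.001 -0.004 -0.003 -0.004]
```

View pics/w2.png

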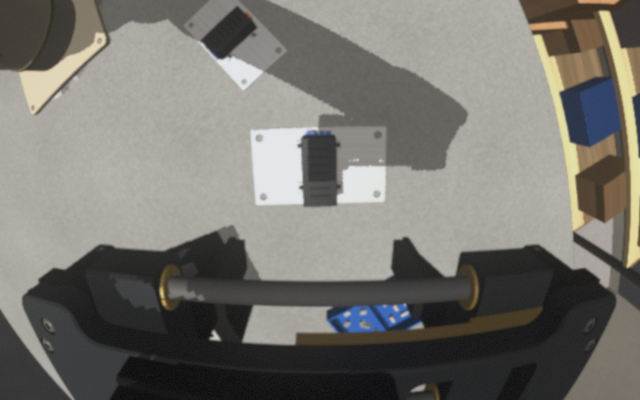

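View pics/w2z.png

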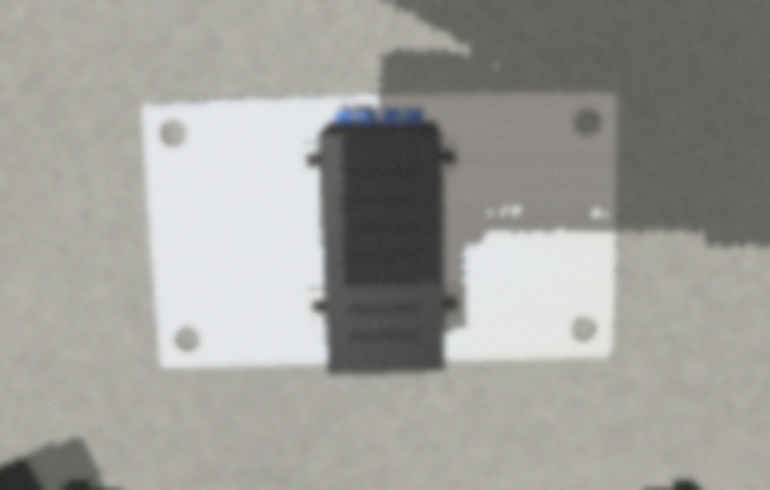

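Run:
```python
from h import *
import pickle
m,s=pickle.load(open("w2.pkl","rb")); im=cv2.imread("pics/w2.png")
g=cv2.cvtColor(im,cv2.COLOR_BGR2GRAY).astype(float)
C=[]
for z in [(172,133),(587,122),(187,339),(583,329)]:
    p=(np.array(z)+.5)/3.5-.5+[210,100]; x0,y0=np.round(p).astype(int)
    for it in range(3):
        sub=g[y0-7:y0+8,x0-7:x0+8]; ref=np.median(sub[[0,1,2,-1,-2,-3]])
        yy,xx=np.mgrid[y0-7:y0+8,x0-7:x0+8]; d=np.hypot(xx-p[0],yy-p[1])<5
        w=np.clip(np.median(sub[d==0])-sub-12,0,None)*d; p=np.array([(w*xx).sum(),(w*yy).sum()])/w.sum()
    C.append(p); print(p)
C=np.array(C)
P=np.array([[-43,-83],[-43,83],[43,-83],[43,83]])/1000.
for cc in (C,(np.array([(172,133),(587,122),(187,339),(583,329)])+.5)/3.5-.5+[210,100]):
    print(rigid2(P,onz("wrist",cc,0.003,m)))
```

```text
[258.63428571 137.72519481]
[377.44053775 134.39813857]
[262.86983945 196.63016055]
[376.37030303 193.67818182]
(np.float64(-22.849624214226154), array([0.4501955 , 0.33320834]), np.float64(1.0031267098309131), array([[-2.50009438e-04, -2.88270094e-04],
       [-6.24748084e-05,  4.84958704e-04],
       [ 9.62650491e-05, -1.56520466e-04],
       [ 2.16219197e-04, -4.01681444e-05]]))
(np.float64(-22.902787059130677), array([0.45016565, 0.3332717 ]), np.float64(1.0006465053339597), array([[-1.74303285e-04, -1.70819290e-04],
       [-3.22596848e-05,  2.48569708e-04],
       [ 1.61608249e-04,  1.52440584e-04],
       [ 4.49547209e-05, -2.30191003e-04]]))
```

Call:
step_arm:
  dp:
    - [-0.0027,0.002,-0.06]
    - [-0.0027,0.002,-0.12]
    - [-0.0027,0.002,-0.17]
    - [-0.0027,0.002,-0.2]
    - [-0.0027,0.002,-0.225]
    - [-0.0027,0.002,-0.24]
    - [-0.0027,0.002,-0.248]
    - [-0.0027,0.002,-0.248]
  delta_rot:
    - [0,0,1.6]
    - [0,0,1.6]
    - [0,0,1.6]
    - [0,0,1.6]
    - [0,0,1.6]
    - [0,0,1.6]
    - [0,0,1.6]
    - [0,0,1.6]
  hand: [0.087,0.087,0.087,0.087,0.087,0.087,0.087,0.087]
  newtons: 40

```text
time_s: 4.55
ee_pos: [0.4495, 0.3346, 0.0248]
tcp_rot: [-2.615, -1.741, -0.0]
ft_force: [-0.1, 1.3, 0.5]
finger_gap: 0.0868
```

Run:
```python
from h import *
cv2.imwrite("pics/w3.png",read_camera("wrist")); s=state()
print(s["time_s"],s["ee_pos"],s["tcp_rot"],s["ft_force"])
```

```text
4.6 [0.44970683 0.33490178 0.02522518] [-2.61501042e+00 -1.74071222e+00 -1.44548428e-03] [0.03238023 0.12576475 0.66402253]
```

View pics/w3.png

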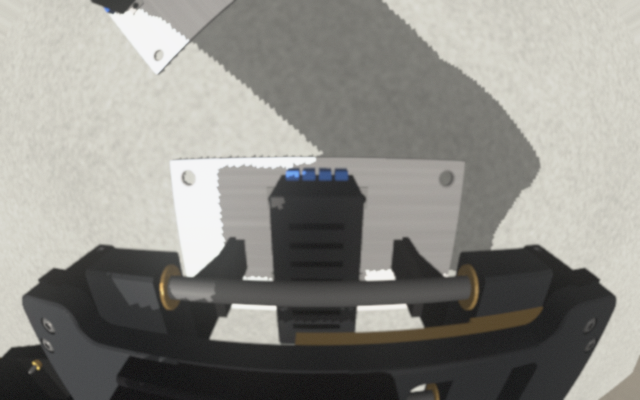

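Call:
step_arm:
  dp:
    - [0,0,0]
    - [0,0,0]
    - [0,0,0]
    - [0,0,0]
    - [0,0,0]
    - [0,0,0]
  delta_rot:
    - [0,0,0]
    - [0,0,0]
    - [0,0,0]
    - [0,0,0]
    - [0,0,0]
    - [0,0,0]
  hand: [0.03,0.03,0.03,0.03,0.03,0.03]
  newtons: 40

```text
time_s: 5.35
ee_pos: [0.4492, 0.3345, 0.0246]
tcp_rot: [2.615, 1.741, -0.001]
ft_force: [-0.9, -1.0, 3.1]
finger_gap: 0.0434
```

Run:
```python
from h import *
import pickle
m=camera_model("wrist");im=read_camera("wrist");cv2.imwrite("pics/w4.png",im); s=state()
pickle.dump((m,s),open("w4.pkl","wb"))
print(s["time_s"],s["ee_pos"],s["tcp_rot"],s["ft_force"],s["finger_gap"])
g=cv2.cvtColor(im,cv2.COLOR_BGR2GRAY)
```

```text
5.4 [0.44916267 0.3344637  0.02454813] [ 2.61498513e+00  1.74090469e+00 -7.96981545e-04] [-1.38384452 -1.18305936  1.35062886] 0.04353822182020052
```

View pics/w4.png

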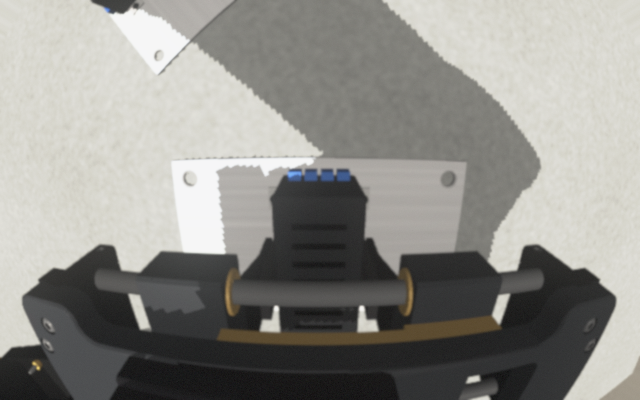

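```bash
cat >> h.py <<'E'
from scipy.spatial.transform import Rotation as Rn
def darkc(g,p,r=7,k=12):
    p=np.array(p,float)
    for it in range(4):
        x0,y0=np.round(p).astype(int); R=r+3
        sub=g[y0-R:y0+R+1,x0-R:x0+R+1]; yy,xx=np.mgrid[y0-R:y0+R+1,x0-R:x0+R+1]
        d=np.hypot(xx-p[0],yy-p[1])<r
        w=np.clip(np.median(sub[~d])-sub-k,0,None)*d; p=np.array([(w*xx).sum(),(w*yy).sum()])/w.sum()
    return p
E
python3 - <<'E'
from h import *
import pickle
m,s=pickle.load(open("w4.pkl","rb")); im=cv2.imread("pics/w4.png")
g=cv2.cvtColor(im,cv2.COLOR_BGR2GRAY).astype(float)
C=np.array([darkc(g,(189,178),9),darkc(g,(447,178),9)]);print(C)
W=onz("wrist",C,.003,m); print(W, np.linalg.norm(W[1]-W[0]))
d=W[1]-W[0]; print("plate y axis angle",np.degrees(np.arctan2(d[1],d[0])))
a=np.arctan2(d[1],d[0]); u=np.array([np.cos(a),np.sin(a)]); n=np.array([u[1],-u[0]])
pc=W.mean(0)+.043*n; print("plate centre",pc)
Rt=Rn.from_rotvec(s["tcp_rot"]).as_matrix(); print("tool x ang",np.degrees(np.arctan2(Rt[1,0],Rt[0,0])))
print("in tool",Rt.T@(np.r_[pc,0]-np.r_[s["ee_pos"][:2],0]))
E
```

```text
[[187.58773126 179.15150925]
 [448.64157169 178.70935813]]
[[0.37871395 0.27286851]
 [0.44313036 0.42771559]] 0.1677113305918385
plate y axis angle 67.41268061901155
plate centre [0.45062385 0.33377614]
tool x ang 67.30672766328203
in tool [-7.06090495e-05  1.61332226e-03 -2.68210360e-07]
```

Call:
step_arm:
  dp:
    - [0,0,0.03]
    - [0,0,0.08]
    - [0.01,-0.04,0.13]
    - [0.025,-0.1,0.16]
    - [0.038,-0.16,0.16]
    - [0.05,-0.21,0.16]
    - [0.065,-0.26,0.16]
    - [0.076,-0.31,0.16]
    - [0.082,-0.34,0.16]
    - [0.084,-0.351,0.16]
    - [0.084,-0.351,0.16]
    - [0.084,-0.351,0.16]
  delta_rot:
    - [0,0,0]
    - [0,0,0]
    - [0,0,1]
    - [0,0,5]
    - [0,0,9]
    - [0,0,12]
    - [0,0,15]
    - [0,0,18]
    - [0,0,19.3]
    - [0,0,19.3]
    - [0,0,19.3]
    - [0,0,19.3]
  hand: [0.03,0.03,0.03,0.03,0.03,0.03,0.03,0.03,0.03,0.03,0.03,0.03]

```text
time_s: 6.9
ee_pos: [0.5331, -0.0145, 0.1843]
tcp_rot: [-2.283, -2.156, -0.0]
ft_force: [-0.6, -0.0, -3.2]
finger_gap: 0.0438
```

```bash
cat > look.py <<'E'
from h import *
import pickle,sys
n=sys.argv[1]
m=camera_model("wrist");im=read_camera("wrist");cv2.imwrite(f"pics/{n}.png",im); s=state()
pickle.dump((m,s),open(n+".pkl","wb"))
Rt=Rn.from_rotvec(s["tcp_rot"]).as_matrix()
print(s["time_s"],s["ee_pos"],"toolx ang",np.degrees(np.arctan2(Rt[1,0],Rt[0,0])),"toolz",Rt[:,2].round(4),"F",s["ft_force"].round(2),"gap",s["finger_gap"],"q",s["joints"].round(2))
if len(sys.argv)>2:
    a=[int(v) for v in sys.argv[2].split(",")]; f=float(sys.argv[3])
    cv2.imwrite(f"pics/{n}z.png",cv2.resize(im[a[2]:a[3],a[0]:a[1]],None,fx=f,fy=f,interpolation=cv2.INTER_CUBIC))
E
python3 look.py w5
```

```text
6.95 [ 0.53311487 -0.01457808  0.18438182] toolx ang 86.73354882904574 toolz [-4.e-04  5.e-04 -1.e+00] F [ 0.06  0.74 -4.52] gap 0.04394051578075773 q [-0.53  0.16  0.53  1.78 -0.09  1.22  1.53]
```

View pics/w5.png

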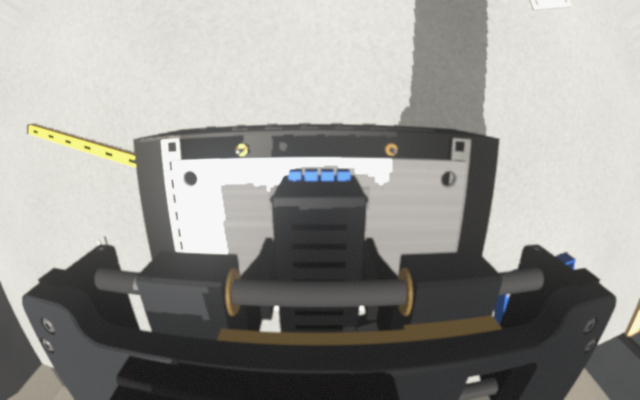

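```bash
cat > rel.py <<'E'
from h import *
import pickle,sys
n=sys.argv[1]; S=eval(sys.argv[2]); H=eval(sys.argv[3])
m,s=pickle.load(open(n+".pkl","rb")); im=cv2.imread(f"pics/{n}.png")
hsv=cv2.cvtColor(im,cv2.COLOR_BGR2HSV); g=cv2.cvtColor(im,cv2.COLOR_BGR2GRAY).astype(float)
y=((hsv[...,1]>90)&(hsv[...,2]>60)&(hsv[...,0]<40)).astype(np.uint8)
SC=[]
for q in S:
    mk=np.zeros_like(y); cv2.circle(mk,q,12,1,-1)
    p=np.argwhere(y&mk)[:,::-1].astype(np.int32); M=cv2.moments(cv2.convexHull(p)); SC.append([M['m10']/M['m00'],M['m01']/M['m00']])
HC=np.array([darkc(g,q,9) for q in H]); SC=np.array(SC)
zp=s["ee_pos"][2]-.0245+.003
Ws=onz("wrist",SC,.012,m); Wh=onz("wrist",HC,zp,m)
print("px",SC.round(1).tolist(),HC.round(1).tolist())
for nm,W in(("stud",Ws),("hole",Wh)):
    d=W[1]-W[0]; print(nm,W.round(4).tolist(),"len",np.linalg.norm(d),"ang",np.degrees(np.arctan2(d[1],d[0])),"mid",W.mean(0))
print("stud-hole",(Ws.mean(0)-Wh.mean(0)).round(4))
E
python3 rel.py w5 "[(242,149),(391,149)]" "[(190,178),(448,178)]"
```

```text
px [[242.2, 147.5], [390.7, 149.0]] [[190.0, 178.0], [447.0, 178.8]]
stud [[0.486, -0.0956], [0.497, 0.0673]] len 0.16336080624395882 ang 86.10820270778859 mid [ 0.49149726 -0.01415218]
hole [[0.4865, -0.0941], [0.4965, 0.0703]] len 0.16466059376314274 ang 86.5366362300271 mid [ 0.49148314 -0.01191845]
stud-hole [ 0.     -0.0022]
```

Call:
step_arm:
  dp:
    - [0,-0.002,-0.02]
    - [0,-0.002,-0.04]
    - [0,-0.002,-0.06]
    - [0,-0.002,-0.08]
    - [0,-0.002,-0.1]
    - [0,-0.002,-0.115]
    - [0,-0.002,-0.115]
  delta_rot:
    - [0,0,0]
    - [0,0,0]
    - [0,0,0]
    - [0,0,0]
    - [0,0,0]
    - [0,0,0]
    - [0,0,0]
  hand: [0.03,0.03,0.03,0.03,0.03,0.03,0.03]

```text
time_s: 7.82
ee_pos: [0.5326, -0.0177, 0.0687]
tcp_rot: [-2.284, -2.155, 0.002]
ft_force: [-0.0, 0.3, -3.6]
finger_gap: 0.0437
```

```bash
python3 look.py w6 150,490,120,280 2.3
```

```text
7.875 [ 0.53319022 -0.01787031  0.06955433] toolx ang 86.64317864524043 toolz [-6.e-04 -0.e+00 -1.e+00] F [ 0.08  0.14 -4.04] gap 0.04378997285763515 q [-0.49  0.3   0.51  1.9  -0.17  0.99  1.6 ]
```

View pics/w6z.png

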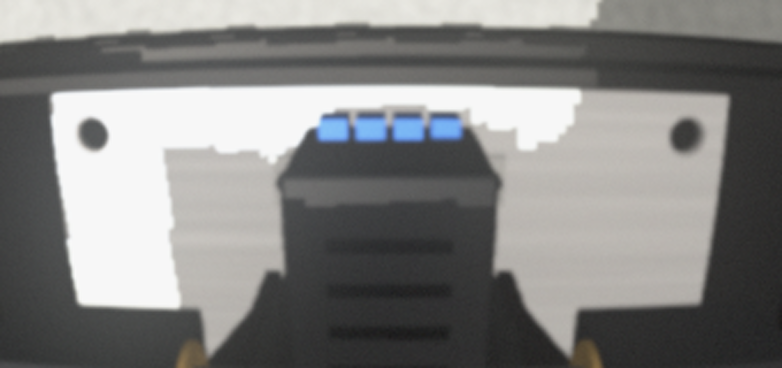

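Call:
step_arm:
  dp:
    - [0,0,-0.006]
    - [0,0,-0.012]
    - [0,0,-0.016]
    - [0,0,-0.02]
    - [0,0,-0.023]
    - [0,0,-0.026]
    - [0,0,-0.026]
  delta_rot:
    - [0,0,0]
    - [0,0,0]
    - [0,0,0]
    - [0,0,0]
    - [0,0,0]
    - [0,0,0]
    - [0,0,0]
  hand: [0.03,0.03,0.03,0.03,0.03,0.03,0.03]

```text
time_s: 8.75
ee_pos: [0.5331, -0.0183, 0.0434]
tcp_rot: [-2.286, -2.155, 0.0]
ft_force: [-0.1, -0.2, -3.4]
finger_gap: 0.0436
```

```bash
python3 look.py w7 150,490,120,280 2.3
```

```text
8.8 [ 0.53329183 -0.01828468  0.0435426 ] toolx ang 86.61175381856205 toolz [-1.e-04  0.e+00 -1.e+00] F [ 0.22 -1.1  -2.67] gap 0.04381433317033307 q [-0.48  0.33  0.5   1.92 -0.2   0.94  1.62]
```

View pics/w7z.png

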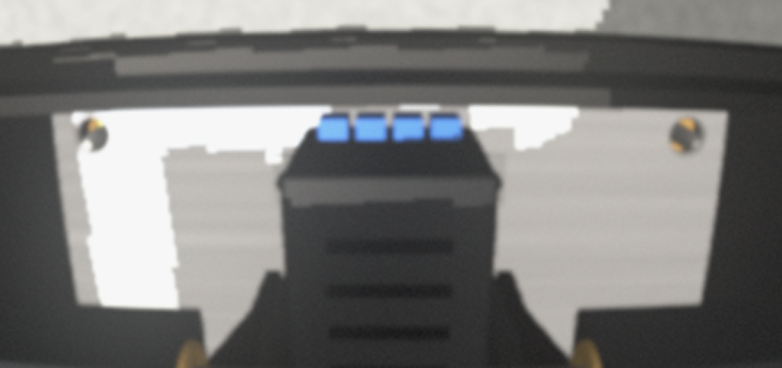

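Call:
step_arm:
  dp:
    - [0,0,-0.002]
    - [0,0,-0.004]
    - [0,0,-0.006]
    - [0,0,-0.007]
    - [0,0,-0.007]
  delta_rot:
    - [0,0,0]
    - [0,0,0]
    - [0,0,0]
    - [0,0,0]
    - [0,0,0]
  hand: [0.03,0.03,0.03,0.03,0.03]

```text
time_s: 9.43
ee_pos: [0.5332, -0.0183, 0.0366]
tcp_rot: [-2.286, -2.155, 0.0]
ft_force: [-0.7, -0.1, -1.7]
finger_gap: 0.044
```

```bash
python3 look.py w8 150,490,120,280 2.3
```

```text
9.475 [ 0.53325551 -0.01827532  0.03660935] toolx ang 86.60632842654823 toolz [-1.e-04  1.e-04 -1.e+00] F [-0.02  0.02 -2.38] gap 0.04340194127972535 q [-0.48  0.35  0.49  1.92 -0.2   0.92  1.63]
```

View pics/w8z.png

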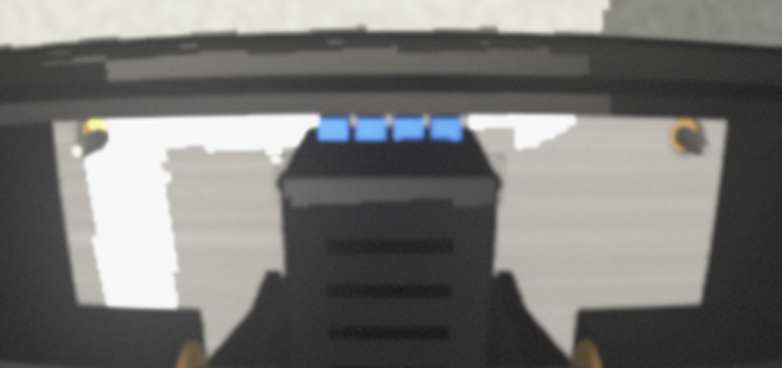

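Call:
step_arm:
  dp:
    - [0,0,-0.001]
    - [0,0,-0.0015]
    - [0,0,-0.0015]
    - [0,0,-0.0015]
  delta_rot:
    - [0,0,0]
    - [0,0,0]
    - [0,0,0]
    - [0,0,0]
  hand: [0.03,0.03,0.03,0.03]

```text
time_s: 9.98
ee_pos: [0.5334, -0.0182, 0.0364]
tcp_rot: [-2.286, -2.154, -0.001]
ft_force: [-9.9, 0.2, 16.9]
finger_gap: 0.0434
```

```bash
python3 look.py w9
```

```text
10.025 [ 0.53334671 -0.01824697  0.03642535] toolx ang 86.6098254924633 toolz [-1.e-04  8.e-04 -1.e+00] F [-9.31  0.23 17.74] gap 0.04378114359273519 q [-0.48  0.35  0.49  1.92 -0.2   0.92  1.63]
```

Call:
step_arm:
  dp:
    - [0,0,0.0008]
    - [0,0,0.0008]
    - [0,0,0.0008]
    - [0,0,0.0008]
    - [0,0,0.0008]
    - [0,0,0.0008]
    - [0,0,0.02]
    - [0,0,0.06]
    - [0,0,0.11]
    - [0,0,0.17]
    - [0,0,0.23]
    - [0,0,0.26]
    - [0,0,0.26]
    - [0,0,0.26]
  delta_rot:
    - [0,0,0]
    - [0,0,0]
    - [0,0,0]
    - [0,0,0]
    - [0,0,0]
    - [0,0,0]
    - [0,0,0]
    - [0,0,0]
    - [0,0,0]
    - [0,0,0]
    - [0,0,0]
    - [0,0,0]
    - [0,0,0]
    - [0,0,0]
  hand: [0.03,0.055,0.07,0.08,0.08,0.08,0.08,0.08,0.08,0.08,0.08,0.08,0.08,0.08]

```text
time_s: 11.78
ee_pos: [0.5329, -0.0182, 0.2941]
tcp_rot: [-2.286, -2.154, 0.001]
ft_force: [-0.0, -0.2, -0.7]
finger_gap: 0.0803
```

```bash
python3 look.py w10 190,450,100,240 3
```

```text
11.825 [ 0.53274185 -0.01819084  0.29374374] toolx ang 86.61862368228081 toolz [-2.e-03 -2.e-04 -1.e+00] F [-0.03  0.16 -0.35] gap 0.08026134392425564 q [-0.55  0.09  0.54  1.61 -0.05  1.45  1.51]
```

View pics/w10.png

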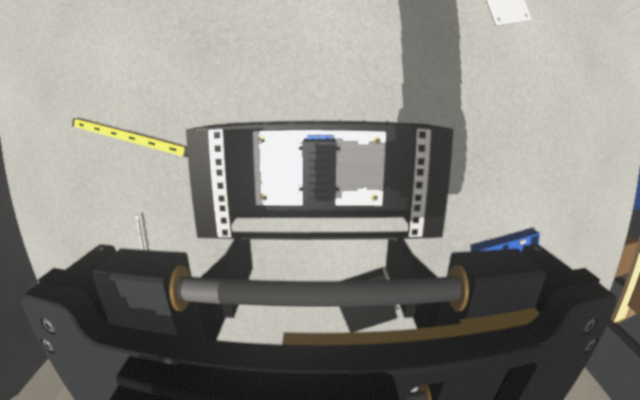

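View pics/w10z.png

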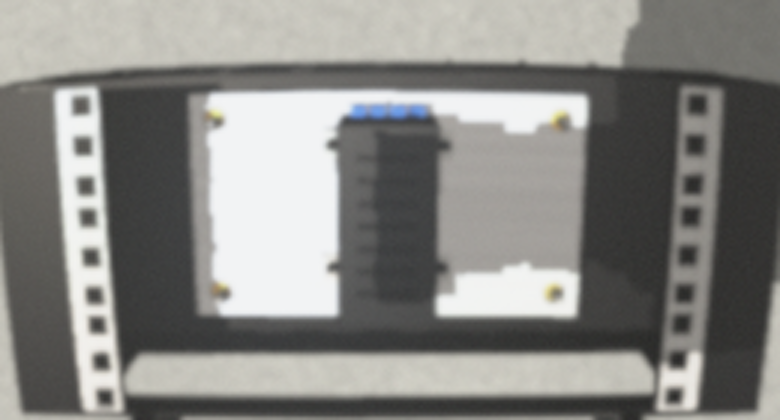

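Call:
step_arm:
  dp:
    - [-0.02,-0.06,-0.02]
    - [-0.04,-0.12,-0.04]
    - [-0.05,-0.18,-0.06]
    - [-0.06,-0.24,-0.08]
    - [-0.07,-0.29,-0.09]
    - [-0.079,-0.316,-0.094]
    - [-0.079,-0.316,-0.094]
    - [-0.079,-0.316,-0.094]
    - [-0.079,-0.316,-0.094]
    - [-0.079,-0.316,-0.094]
    - [-0.079,-0.316,-0.094]
    - [-0.079,-0.316,-0.094]
  delta_rot:
    - [0,0,-10]
    - [0,0,-20]
    - [0,0,-30]
    - [0,0,-40]
    - [0,0,-50]
    - [0,0,-60]
    - [0,0,-70]
    - [0,0,-80]
    - [0,0,-90]
    - [0,0,-100]
    - [0,0,-106]
    - [0,0,-106]
  hand: [0.06,0.06,0.06,0.06,0.06,0.06,0.06,0.06,0.06,0.06,0.06,0.06]

```text
time_s: 13.32
ee_pos: [0.4538, -0.3339, 0.2]
tcp_rot: [3.097, -0.528, -0.003]
ft_force: [-0.8, -0.2, -0.3]
finger_gap: 0.06
```

```bash
python3 look.py w11
python3 - <<'E'
from h import *
import pickle
m,s=pickle.load(open("w10.pkl","rb"))
z=np.array([(98,88),(122,408),(682,86),(657,410)]); px=(z+.5)/3-.5+[190,100]
W=onz("wrist",px,.108,m);print(W, "mid",W.mean(0), np.linalg.norm(W[0]-W[2]),np.linalg.norm(W[1]-W[3]))
for a,b in((0,1),(2,3)):
    d=W[b]-W[a];print(np.degrees(np.arctan2(d[1],d[0])))
print(onz("top",[(437,174),(440,113)],.01))
for r in masks_of("bar","wrist"):
    ys,xs=np.nonzero(r["mask"]); mm,_=pickle.load(open("w11.pkl","rb"))
    w=onz("wrist",np.c_[xs,ys],.014,mm).astype(np.float32); print(r["confidence"],np.array(r["centre"])*[640,400],cv2.minAreaRect(w),w.mean(0))
E
```

```text
13.375 [ 0.45384392 -0.33397047  0.2002145 ] toolx ang -19.257749984587985 toolz [-1.4e-03  3.0e-04 -1.0e+00] F [-0.12  0.09 -0.02] gap 0.06043342770611224 q [-0.28  0.31  1.02  1.7  -0.28  1.28  0.46]
[[ 0.46315341 -0.1245733 ]
 [ 0.59472937 -0.13239064]
 [ 0.47540662  0.09885875]
 [ 0.60889829  0.09098306]] mid [ 0.53554692 -0.01678053] 0.2237677919524543 0.22382263298981217
-3.400125019314075
-3.376400417474284
[[ 0.59171823 -0.33864274]
 [ 0.79273232 -0.35184389]]
0.82 [322.624 171.6  ] ((0.4531857967376709, -0.3354485332965851), (0.24847161769866943, 0.014284939505159855), 70.40718841552734) [ 0.45628938 -0.32504413]
```

View pics/w11.png

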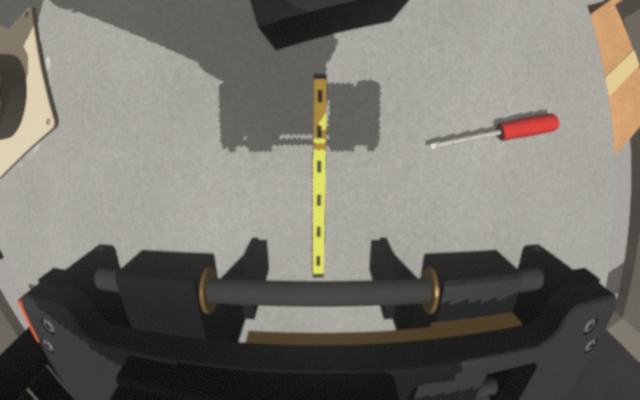

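Call:
step_arm:
  dp:
    - [-0.0006,-0.0014,-0.05]
    - [-0.0006,-0.0014,-0.1]
    - [-0.0006,-0.0014,-0.14]
    - [-0.0006,-0.0014,-0.165]
    - [-0.0006,-0.0014,-0.18]
    - [-0.0006,-0.0014,-0.19]
    - [-0.0006,-0.0014,-0.196]
    - [-0.0006,-0.0014,-0.196]
  delta_rot:
    - [0,0,-0.3]
    - [0,0,-0.3]
    - [0,0,-0.3]
    - [0,0,-0.3]
    - [0,0,-0.3]
    - [0,0,-0.3]
    - [0,0,-0.3]
    - [0,0,-0.3]
  hand: [0.06,0.06,0.06,0.06,0.06,0.06,0.06,0.06]

```text
time_s: 14.42
ee_pos: [0.4538, -0.3357, 0.0053]
tcp_rot: [3.095, -0.537, 0.001]
ft_force: [0.8, -0.8, -0.3]
finger_gap: 0.06
```

```bash
python3 look.py w12
```

```text
14.475 [ 0.4540017  -0.33583817  0.00556215] toolx ang -19.67798387539708 toolz [ 8.e-04 -3.e-04 -1.e+00] F [ 0.02 -0.01 -0.16] gap 0.059999772278400344 q [-0.12  0.56  0.84  1.87 -0.52  0.94  0.62]
```

View pics/w12.png

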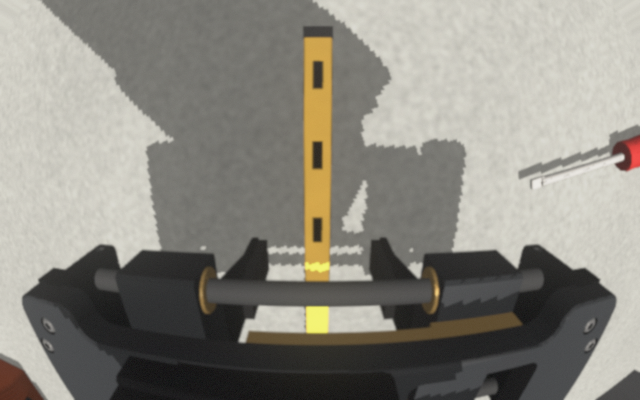

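Call:
step_arm:
  dp:
    - [0,0,-0.0015]
    - [0,0,-0.0015]
    - [0,0,-0.0015]
    - [0,0,-0.0015]
    - [0,0,-0.0015]
    - [0,0,-0.0015]
    - [0,0,-0.0015]
    - [0,0,-0.0015]
  delta_rot:
    - [0,0,0]
    - [0,0,0]
    - [0,0,0]
    - [0,0,0]
    - [0,0,0]
    - [0,0,0]
    - [0,0,0]
    - [0,0,0]
  hand: [0.04,0.02,0.004,0.004,0.004,0.004,0.004,0.004]
  newtons: 45

```text
time_s: 15.48
ee_pos: [0.4536, -0.3357, 0.0036]
tcp_rot: [-3.095, 0.537, -0.0]
ft_force: [-0.3, 0.1, 1.2]
finger_gap: 0.0131
```

```bash
python3 look.py w13
```

```text
15.525 [ 0.45364679 -0.33563815  0.00358031] toolx ang -19.687829009225336 toolz [ 0.  0. -1.] F [-1.3   0.38  0.87] gap 0.013450420659941698 q [-0.12  0.57  0.84  1.87 -0.52  0.94  0.62]
```

View pics/w13.png

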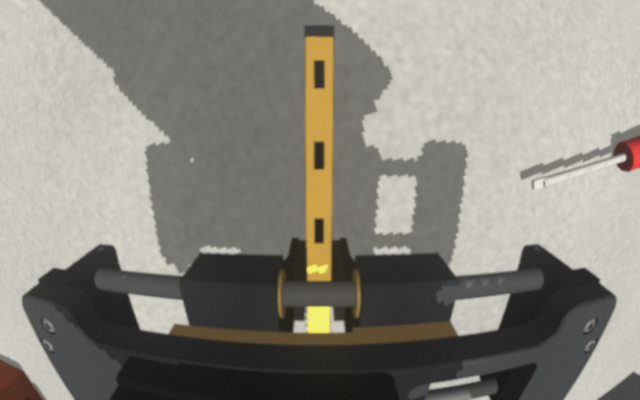

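Run:
```python
from h import *
import pickle
m,s=pickle.load(open("w13.pkl","rb")); im=cv2.imread("pics/w13.png")
print(im[20:42,318].tolist())
Rt=Rn.from_rotvec(s["tcp_rot"]).as_matrix()
for r in (25,26,27):
    W=np.r_[onz("wrist",(319,r),.014,m)[0],.014]; print(r,(Rt.T@(W-s["ee_pos"])).round(4))
for r in (30,150,220):
  for c in (305,333):
    W=np.r_[onz("wrist",(c,r),.014,m)[0],.014]; print(r,c,(Rt.T@(W-s["ee_pos"])).round(4))
```

```text
[[111, 119, 119], [112, 118, 119], [112, 119, 119], [109, 115, 116], [102, 108, 109], [85, 89, 91], [69, 71, 73], [64, 66, 67], [63, 65, 68], [63, 65, 67], [62, 64, 66], [63, 64, 66], [64, 66, 68], [62, 65, 67], [63, 67, 70], [63, 78, 88], [65, 106, 128], [68, 136, 171], [74, 155, 195], [76, 161, 202], [77, 163, 203], [76, 161, 203]]
25 [ 0.0002 -0.1245 -0.0104]
26 [ 0.0002 -0.124  -0.0104]
27 [ 0.0002 -0.1235 -0.0104]
30 305 [-0.0065 -0.122  -0.0104]
30 333 [ 0.0069 -0.122  -0.0104]
150 305 [-0.0067 -0.0625 -0.0104]
150 333 [ 0.007  -0.0625 -0.0104]
220 305 [-0.0071 -0.0261 -0.0104]
220 333 [ 0.0075 -0.0261 -0.0104]
```

Call:
step_arm:
  dp:
    - [0,0,0.03]
    - [0,0,0.08]
    - [0,0,0.14]
    - [0.01,0.03,0.19]
    - [0.02,0.08,0.22]
    - [0.035,0.14,0.24]
    - [0.05,0.2,0.256]
    - [0.065,0.25,0.256]
    - [0.076,0.29,0.256]
    - [0.081,0.315,0.256]
    - [0.081,0.319,0.256]
    - [0.081,0.319,0.256]
  delta_rot:
    - [0,0,0]
    - [0,0,0]
    - [0,0,0]
    - [0,0,2]
    - [0,0,5]
    - [0,0,8]
    - [0,0,11]
    - [0,0,14]
    - [0,0,16.3]
    - [0,0,16.3]
    - [0,0,16.3]
    - [0,0,16.3]
  hand: [0.004,0.004,0.004,0.004,0.004,0.004,0.004,0.004,0.004,0.004,0.004,0.004]

```text
time_s: 17.02
ee_pos: [0.5344, -0.0176, 0.2594]
tcp_rot: [3.14, -0.094, -0.0]
ft_force: [0.3, -0.5, -2.2]
finger_gap: 0.0132
```

```bash
python3 look.py w14; python3 -c "
from h import *
cv2.imwrite('pics/s14.png',read_camera('scene'))"
```

```text
17.075 [ 0.534384   -0.018122    0.25952444] toolx ang -3.4886648610921402 toolz [-1.e-04 -2.e-04 -1.e+00] F [ 0.89  0.31 -1.25] gap 0.01339221734104337 q [-0.84  0.13  0.88  1.68 -0.1   1.38 -0.01]
```

View pics/w14.png

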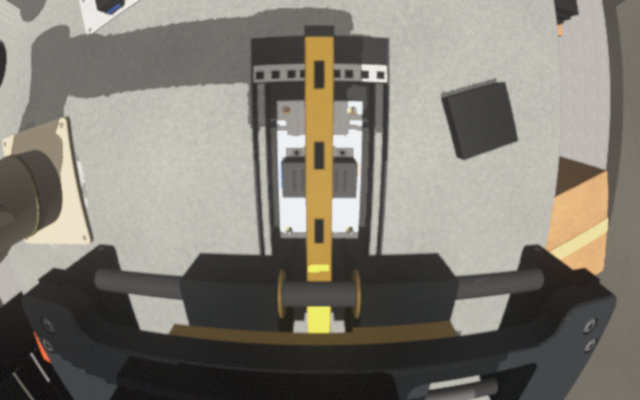

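View pics/s14.png

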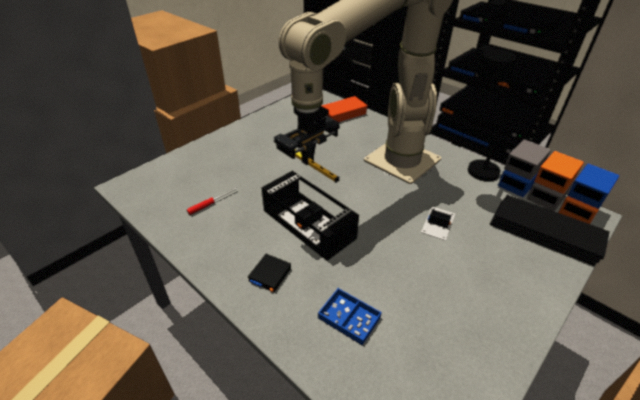

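Call:
step_arm:
  dp:
    - [0,-0.004,0]
    - [0,-0.008,0]
    - [0,-0.012,0]
    - [0,-0.012,0]
    - [0,-0.012,0]
    - [0,-0.012,0]
    - [0,-0.012,0]
  delta_rot:
    - [-6,0.35,0]
    - [-12,0.7,0]
    - [-18,1.05,0]
    - [-22,1.28,0]
    - [-25,1.46,0]
    - [-25,1.46,0]
    - [-25,1.46,0]
  hand: [0.004,0.004,0.004,0.004,0.004,0.004,0.004]

```text
time_s: 18.0
ee_pos: [0.5347, -0.0295, 0.2598]
tcp_rot: [2.704, -0.082, -0.017]
ft_force: [-0.3, -0.2, -0.8]
finger_gap: 0.0131
```

```bash
python3 look.py w15
```

```text
18.05 [ 0.53465337 -0.02962088  0.25983506] toolx ang -3.4786127312086306 toolz [-0.0249 -0.4215 -0.9065] F [-0.83  0.18 -1.84] gap 0.013596090757651735 q [-1.02  0.22  0.84  1.68  0.26  1.43 -0.29]
```

View pics/w15.png

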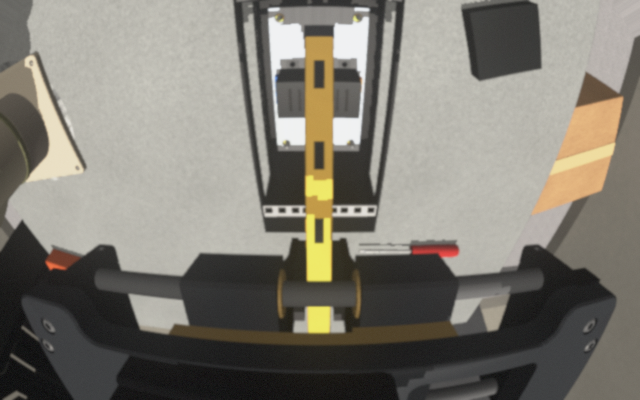

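```bash
cat > bar.py <<'E'
from h import *
def geo(p,R):
    th=np.radians(-3.4); Rc=np.array([[np.cos(th),-np.sin(th),0],[np.sin(th),np.cos(th),0],[0,0,1]])
    c0=np.array([.535,-.017,0])
    T=Rc.T@R; o=Rc.T@(p-c0)
    c=o+T@[0,0,-.0034]; u=-T[:,1]
    print("centre",(c*1e3).round(1),"endA+y",((c+.125*u)*1e3).round(1),"endB",((c-.125*u)*1e3).round(1),"tilt",np.degrees(np.arcsin(-u[2])).round(2),"square",np.degrees(np.arctan2(u[0],u[1])).round(2),"roll",np.degrees(np.arcsin(T[2,0])).round(2))
    n=-T[:,2]
    for y in(.111,-.111): # bar top z at y
        top=c+.007*n; k=(y-top[1])/u[1]; 
        print(" at y",y, "along",round(k*1e3,1),"top z",round((top+k*u)[2]*1e3,1),"bottom z",round((top-.014*n+k*u)[2]*1e3,1))
if __name__=="__main__":
    s=state(); print(s["time_s"],s["ft_force"].round(2)); geo(s["ee_pos"],Rn.from_rotvec(s["tcp_rot"]).as_matrix())
E
python3 - <<'E'
from bar import *
s=state();p=s["ee_pos"];R=Rn.from_rotvec(s["tcp_rot"]).as_matrix()
geo(p,R)
geo(p+[0,0,-.132],R)
geo(p+[.002,.036,-.132],R)
E
```

```text
centre [  0.4 -11.2 262.9] endA+y [  0.6 102.1 210.1] endB [ 2.000e-01 -1.245e+02  3.157e+02] tilt 24.98 square 0.1 roll 0.05
 at y 0.111 along 131.5 top z 213.7 bottom z 201.0
 at y -0.111 along -113.4 top z 317.1 bottom z 304.4
centre [  0.4 -11.2 130.9] endA+y [  0.6 102.1  78.1] endB [   0.2 -124.5  183.7] tilt 24.98 square 0.1 roll 0.05
 at y 0.111 along 131.5 top z 81.7 bottom z 69.0
 at y -0.111 along -113.4 top z 185.1 bottom z 172.4
centre [  0.3  24.9 130.9] endA+y [  0.5 138.2  78.1] endB [ 1.000e-01 -8.840e+01  1.837e+02] tilt 24.98 square 0.1 roll 0.05
 at y 0.111 along 91.8 top z 98.5 bottom z 85.8
 at y -0.111 along -153.2 top z 201.9 bottom z 189.2
```

Call:
step_arm:
  dp:
    - [0,-0.004,-0.015]
    - [0,-0.004,-0.035]
    - [0,-0.004,-0.055]
    - [0,-0.004,-0.075]
    - [0,-0.004,-0.095]
    - [0,-0.004,-0.115]
    - [0,-0.004,-0.13]
    - [0,-0.004,-0.136]
    - [0,-0.004,-0.136]
  delta_rot:
    - [0,0,0]
    - [0,0,0]
    - [0,0,0]
    - [0,0,0]
    - [0,0,0]
    - [0,0,0]
    - [0,0,0]
    - [0,0,0]
    - [0,0,0]
  hand: [0.004,0.004,0.004,0.004,0.004,0.004,0.004,0.004,0.004]

```text
time_s: 19.18
ee_pos: [0.5347, -0.0329, 0.1235]
tcp_rot: [2.703, -0.08, -0.017]
ft_force: [-0.5, 1.0, -1.1]
finger_gap: 0.0135
```

```bash
python3 look.py w16;python3 bar.py
```

```text
19.225 [ 0.53490839 -0.03278527  0.12390096] toolx ang -3.3896353859744637 toolz [-0.0243 -0.4225 -0.906 ] F [ 0.68  0.05 -1.97] gap 0.013086268352402982 q [-0.96  0.37  0.8   1.84  0.18  1.15 -0.32]
19.225 [ 0.68  0.05 -1.97]
centre [  0.8 -14.3 127. ] endA+y [ 0.9 98.9 74.1] endB [   0.8 -127.6  179.9] tilt 25.04 square 0.01 roll 0.05
 at y 0.111 along 135.1 top z 76.2 bottom z 63.5
 at y -0.111 along -110.0 top z 179.9 bottom z 167.2
```

View pics/w16.png

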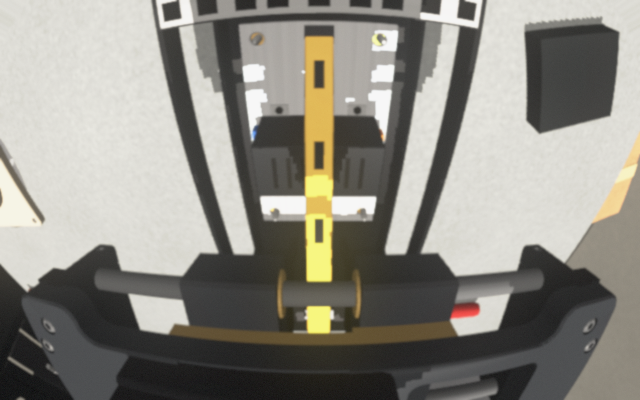

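Call:
step_arm:
  dp:
    - [0.0005,0.008,0]
    - [0.001,0.018,0]
    - [0.0015,0.028,0]
    - [0.002,0.035,0]
    - [0.002,0.038,0]
    - [0.002,0.038,0]
  delta_rot:
    - [0,0,0]
    - [0,0,0]
    - [0,0,0]
    - [0,0,0]
    - [0,0,0]
    - [0,0,0]
  hand: [0.004,0.004,0.004,0.004,0.004,0.004]

```text
time_s: 19.98
ee_pos: [0.5367, 0.0054, 0.1236]
tcp_rot: [2.703, -0.08, -0.017]
ft_force: [0.1, -0.2, -2.2]
finger_gap: 0.0136
```

```bash
python3 look.py w17;python3 bar.py
```

```text
20.025 [0.53663192 0.00506342 0.12358779] toolx ang -3.39472668857474 toolz [-0.0248 -0.4228 -0.9059] F [ 0.82 -0.29 -2.48] gap 0.0137154921023059 q [-0.99  0.4   0.78  1.81  0.16  1.18 -0.37]
20.025 [ 0.82 -0.29 -2.48]
centre [  0.3  23.6 126.7] endA+y [  0.3 136.8  73.7] endB [  0.3 -89.7 179.6] tilt 25.06 square 0.0 roll 0.02
 at y 0.111 along 93.2 top z 93.5 bottom z 80.8
 at y -0.111 along -151.8 top z 197.3 bottom z 184.6
```

View pics/w17.png

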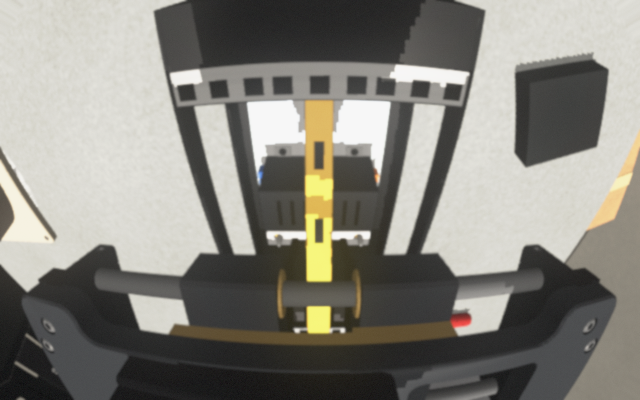

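Call:
step_arm:
  dp:
    - [0,0,-0.005]
    - [0,0,-0.011]
    - [0,0,-0.017]
    - [0,0,-0.023]
    - [0,0,-0.029]
    - [0,0,-0.035]
    - [0,0,-0.04]
    - [0,0,-0.043]
    - [0,0,-0.043]
    - [0,0,-0.043]
  delta_rot:
    - [3,-0.17,0]
    - [6.3,-0.37,0]
    - [9.7,-0.57,0]
    - [13.2,-0.77,0]
    - [16.6,-0.97,0]
    - [20,-1.17,0]
    - [23,-1.34,0]
    - [25,-1.46,0]
    - [25,-1.46,0]
    - [25,-1.46,0]
  hand: [0.004,0.004,0.004,0.004,0.004,0.004,0.004,0.004,0.004,0.004]

```text
time_s: 21.28
ee_pos: [0.5367, 0.0051, 0.0808]
tcp_rot: [-3.14, 0.094, -0.001]
ft_force: [-0.3, -0.1, -1.2]
finger_gap: 0.0137
```

```bash
python3 look.py w18;python3 bar.py
```

```text
21.325 [0.53679141 0.00545016 0.08074951] toolx ang -3.377461182901206 toolz [ 5.e-04 -1.e-04 -1.e+00] F [-0.67  1.02 -3.07] gap 0.013368146778373054 q [-0.69  0.32  0.69  1.89 -0.23  1.02  0.04]
21.325 [-0.67  1.02 -3.07]
centre [ 0.5 22.5 84.1] endA+y [  0.4 147.5  84.1] endB [   0.5 -102.5   84.2] tilt 0.0 square -0.02 roll 0.03
 at y 0.111 along 88.5 top z 91.1 bottom z 77.1
 at y -0.111 along -133.5 top z 91.2 bottom z 77.2
```

View pics/w18.png

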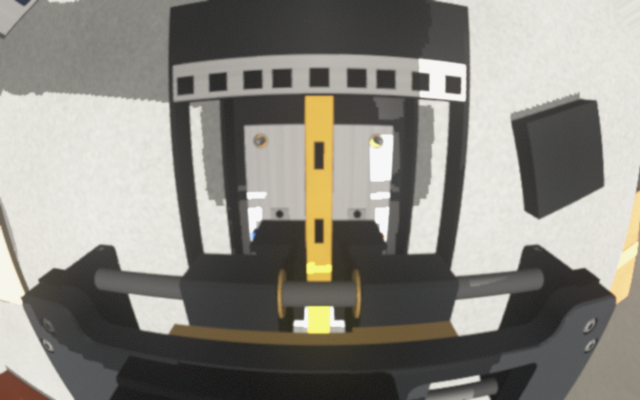

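Run:
```python
from h import *
import pickle
m,s=pickle.load(open("w18.pkl","rb")); im=cv2.imread("pics/w18.png")
Rt=Rn.from_rotvec(s["tcp_rot"]).as_matrix()
print(im[92:106:1,290].tolist(), im[50:62,290].tolist())
for px in ((184,101),(290,96),(350,96),(460,101)):
    W=np.r_[onz("wrist",px,.108,m)[0],.108]; print(px,(Rt.T@(W-s["ee_pos"])).round(4))
```

```text
[[157, 163, 166], [129, 134, 137], [91, 96, 97], [67, 69, 71], [59, 61, 64], [57, 60, 62], [59, 61, 63], [59, 63, 65], [59, 61, 65], [57, 61, 63], [59, 60, 64], [57, 60, 63], [56, 59, 61], [59, 63, 66]] [[60, 61, 62], [60, 62, 62], [62, 64, 65], [76, 78, 80], [111, 116, 117], [147, 153, 155], [167, 173, 176], [174, 180, 184], [174, 180, 183], [173, 179, 182], [173, 179, 182], [172, 178, 182]]
(184, 101) [-0.0608 -0.0885 -0.0273]
(290, 96) [-0.0121 -0.0879 -0.0273]
(350, 96) [ 0.0135 -0.0879 -0.0272]
(460, 101) [ 0.0646 -0.0888 -0.0272]
```

Call:
step_arm:
  dp:
    - [-0.0004,-0.006,0]
    - [-0.0008,-0.014,0]
    - [-0.0012,-0.02,0]
    - [-0.0013,-0.0225,0]
    - [-0.0013,-0.0225,0]
    - [-0.0013,-0.0225,0]
  delta_rot:
    - [0,0,0]
    - [0,0,0]
    - [0,0,0]
    - [0,0,0]
    - [0,0,0]
    - [0,0,0]
  hand: [0.004,0.004,0.004,0.004,0.004,0.004]

```text
time_s: 22.08
ee_pos: [0.5354, -0.0169, 0.0805]
tcp_rot: [-3.14, 0.092, -0.0]
ft_force: [0.3, 1.2, -1.5]
finger_gap: 0.0134
```

```bash
python3 look.py w19;python3 bar.py; python3 -c "
from h import *
im=read_camera('scene');cv2.imwrite('pics/s19.png',cv2.resize(im[130:270,220:400],None,fx=4,fy=4,interpolation=cv2.INTER_CUBIC))"
```

```text
22.125 [ 0.53541557 -0.01687608  0.08056625] toolx ang -3.364181153635527 toolz [ 1.e-04  1.e-04 -1.e+00] F [ 0.76  0.25 -1.44] gap 0.0134479161857271 q [-0.66  0.31  0.7   1.89 -0.24  1.02  0.09]
22.125 [ 0.76  0.25 -1.44]
centre [ 0.4  0.1 84. ] endA+y [  0.3 125.1  84. ] endB [   0.5 -124.9   84. ] tilt -0.01 square -0.04 roll 0.0
 at y 0.111 along 110.9 top z 91.0 bottom z 77.0
 at y -0.111 along -111.1 top z 91.0 bottom z 77.0
```

View pics/w19.png

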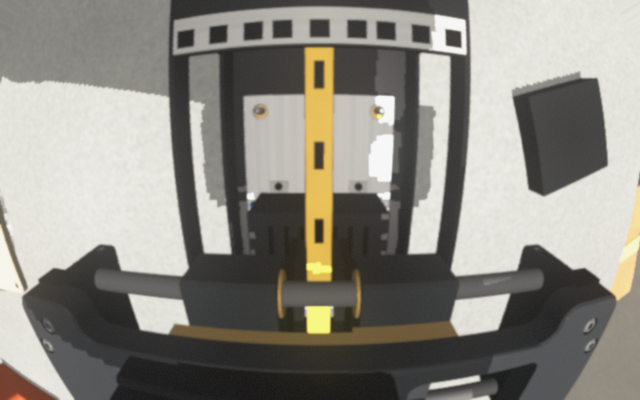

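View pics/s19.png

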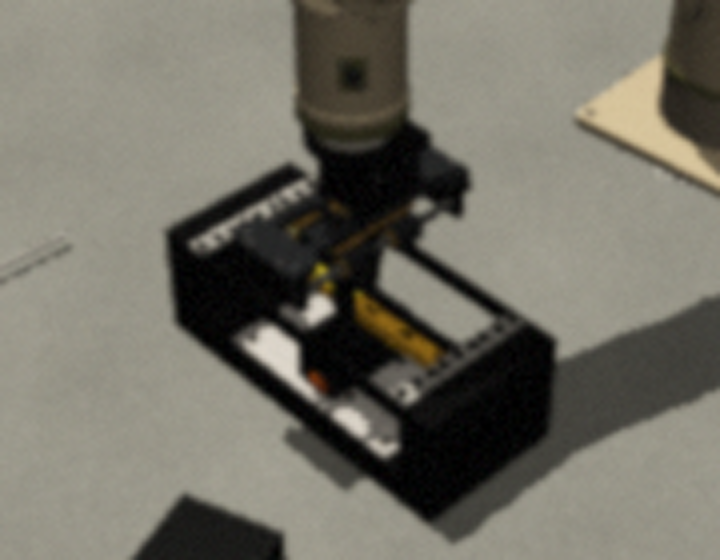

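Call:
step_arm:
  dp:
    - [0,0,0]
    - [0,0,0]
    - [0,0,0]
    - [0,0,0]
  delta_rot:
    - [0,0,0]
    - [0,0,0]
    - [0,0,0]
    - [0,0,0]
  hand: [0.004,0.004,0.004,0.004]

```text
time_s: 22.68
ee_pos: [0.5354, -0.0172, 0.0806]
tcp_rot: [3.14, -0.093, 0.0]
ft_force: [0.9, 0.6, -2.4]
finger_gap: 0.0134
```

```bash
python3 -c "
from bar import *
s=state(); print(s['time_s'],s['ft_force'].round(2),s['finger_gap'],s['dq'].round(3)); geo(s['ee_pos'],Rn.from_rotvec(s['tcp_rot']).as_matrix())
print(hand_in())"
```

```text
22.675 [ 0.89  0.62 -2.41] 0.013414984002116895 [-0.    -0.     0.001  0.002  0.     0.    -0.001]
centre [ 0.4 -0.1 84. ] endA+y [  0.4 124.9  84. ] endB [   0.4 -125.1   84. ] tilt 0.0 square -0.01 roll 0.0
 at y 0.111 along 111.1 top z 91.0 bottom z 77.0
 at y -0.111 along -110.9 top z 91.0 bottom z 77.0
the job is handed in; nothing more can be done
None
```

I handed the job in at 22.7 s, with the plate on its studs and the bar still held behind both rails; `hand_in()` gave no verdict.

- **Plate:** I gripped the larger plate by its box and lowered it slowly onto the studs until I read about 17 N of upward push. Then I eased off and let go. The picture afterwards showed a pin in each of the four holes. Its seated height comes from the gripper height and that contact, not from a separate measurement.
- **Bar:** I gripped it at mid-length and tilted it 25°. The +y end went in behind its rail with the other end still about 180 mm up. I then levelled the bar and moved it back to the centre.

**Last checks (from the arm's pose and the camera fit of the cabinet):**

| Check | Result |
|---|---|
| Bar centre in the cabinet frame | x 0.4 mm, y -0.1 mm |
| Bar tilt and squareness | both about 0° |
| Bar height | 77 to 91 mm, between the box top (64 mm) and the flange undersides (104 mm) |
| Force at the wrist | about 2.4 N down, roughly the bar's weight, so no sign of contact |
| Gripper opening | 13.4 mm on the 14 mm bar |

**Small disagreements:** the cabinet position from the studs and from the rail edges differed by about 1 mm. The stud spacing also measured about 1.3% short, which fits the 2 mm camera calibration. The -y end of the bar was hidden by the gripper in the last pictures, so its place behind that rail is worked out, not seen. I did not measure the loose items again, but no move came near them.

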